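# Close up the pastry keeper

### The arm

A 6-joint arm with a two-finger parallel gripper is mounted at the origin on the work surface. World frame = base frame: x ahead of the robot, y to its left, z up, the work surface at z = 0. Lengths are in m, angles in rad, forces in N, time in s.
With the tool pointing down it reaches from about 0.25 to 0.775 m from the base axis. Payload 4 kg.
Tool frame: the origin (TCP) lies on the centre line of the jaws, within the pads' length; the fingertips stand 22 mm ahead of it and the grasp point (between the pads) lies 3 mm ahead of it; z points along the fingers, y is the direction in which the jaws open and shut (so a half turn about z gives the same grasp; the last joint's range is limited). The gripper opens to 94 mm and grips with 3 to 60 N. Pads are 16 mm wide; open, the fingers measure 119 mm over their backs; the gripper's body (75 mm by 177 mm) begins 78 mm behind the grasp point.
Start: joints at [-1.338, 0.087, 1.371, -0, 1.684, -0.103], TCP at [0.181, -0.519, 0.228] pointing down, gripper open.
Joint ranges: [-3.1, 3.1], [-0.76, 2.03], [0.27, 2.55], [-1.08, 4.22], [0.17, 2.65], [-2.57, 2.57]. Speed limits (rad/s): [2.79, 2.79, 3.14, 3.14, 3.14, 3.14].

### API

Orientations are given as [roll, pitch, yaw] about the fixed x, y, z axes, in that order (R = Rz(yaw) Ry(pitch) Rx(roll)).
In Python, from bench import robot gives the robot as it stands. The module is installed in compiled form; this text tells all that it offers.
- The arm moves only by the shell command python3 -m inch 'ROWS'. ROWS is JSON, a list of rows, each an object with "linear": the shift along the world's x, y, z scaled (see below), a list of three; "twist": the turn about the world's z scaled (see below); "gripper": the opening, from 0 (shut) to 1 (fully open). In form: [{"linear": [x, y, z], "twist": twist, "gripper": gripper}, ...]. A call has 1 to 10 rows; each row is the pose to reach, as a shift and turn from the pose commanded when the call began; what a row does not reach only later rows make up. The controller multiplies each number of a shift by 0.1 m and each number of a turn by 60 degrees. A row lasts 1/12 s, in which the tool goes at most 41.7 mm and 7.16 degrees, less where a joint would pass 70% of its speed; a pose out of reach is approached as far as the arm can. A call with a number of a shift or a turn outside -1 to 1 is refused whole. A call with a gripper value outside its range is refused whole. The fingers move at their own pace and stop on an object; the grip force is fixed at half the most. Time passes only in rows, so rows that repeat a pose let the fingers close. It gives the time, the measured TCP pose, the force and the opening at its end, in the units of the state.
- robot.get_obs(): the state, without advancing time (a new reading comes with each control period).
- robot.snapshot(name): name is "scene" or "top" or "wrist"; returns a dict with "image" (480x640x3 uint8, red, green, blue), "depth" (480x640 float32, m along the optical axis (not along the pixel's ray), 0 where there is no reading), "mtx" (3x3 intrinsics, pixels), "rvec" (rotation vector, rad) and "tvec" (3), from world to camera coordinates, as OpenCV has them; the wrist camera has in their place "hand_eye" (4x4, takes a point from camera to tool coordinates, whose origin is the TCP and whose axes are the flange's). Camera axes: x right, y down, z forward; pixel columns grow to the right and rows downward; lengths in m; the calibration is good to about 2 mm. A picture is of the moment at which its call begins: read the wrist's pose just before it.
- robot.close_job(): hands the job in, once; it reports no verdict.
The state is a dict: "time": time; "joint_positions": joint angles; "qvel": joint speeds; "joint_torque": joint torques, N m; "tool_pos": TCP position; "ee_rot": TCP orientation; "wrist_force": force on the tool from outside, world axes, zero at the start; "wrist_torque": the same for the moment, N m; "width": finger opening in m.
Only numpy, scipy, OpenCV 4.12 (cv2) and the standard library are available. Lean on these libraries where they do the work, as an engineer would, in place of code of your own. Each camera call takes 0.05 s, during which the arm holds its last target.

### The job

Close up the pastry keeper on the counter: with the fingertips, first push both of its open trays fully home, and only then push the raised lid down until it is fully shut. Push only: do not pull a tray farther out or raise the lid higher, do not slam the lid, and leave the cups, jars and other things standing around it where they are.

Things in the scene. Friction and masses are not known exactly. Their poses are not given: they have to be found in the camera images.
- keeper: Pastry keeper: a low cream box fixed to the counter, 180 mm deep (x), 280 wide (y), 90 high, with two bun trays side by side in its front and a hinged wooden lid. Origin on the counter under the middle of the front face; x points from the front face to the back of the box, y left, z up. Its place and yaw differ each time.
- tray_left (a joint): How far the left tray (on the keeper's +y side, its middle 68 mm left of the keeper's middle) stands out of the front, in m: 0 is fully home, up to 0.1. It starts 0.03 to 0.075 out. It slides along the keeper's x axis with light friction of 1.2 N, and stays where it is left; a stop ends it at 0.
- tray_right (a joint): The same for the right tray (middle 68 mm to the right, -y side).
- tray_left_pull (a point): Middle of the front face of the left tray's wooden pull strip, the tray's foremost surface: 80 mm wide, 16 high, its middle 51 above the counter, 14 proud of the front board (132 wide, from 9 to 81 above the counter). With the tray home this face is 26 mm in front of the keeper's front face. Axes as the keeper's: push along +x. The buns are fixed to the tray.
- tray_right_pull (a point): The same point on the right tray's pull strip.
- lid (a joint): Opening angle of the lid in rad: 0 is shut (lying level on the box), growing as its front edge rises; limit 1.4. It starts at 0.75 to 1.0. A stiff hinge holds it at any angle (friction 0.5 N m; the lid weighs about 0.3 kg), so it must be pushed all the way down to its stop at 0.
- lid_hinge (a point): Middle of the lid's hinge line: the line runs along the keeper's y axis at the top of its back, 180 mm behind the front face and 92 mm above the counter, level with the lid's underside. Axes as the keeper's.
- lid_edge (a point): Middle of the lid's front edge, on its upper face. A plain wooden board 198 mm from hinge to edge, 284 wide, 10 thick, with a steel knob (26 across, 25 high) on top at mid-width, 165 from the hinge. Axes turn with the lid: x towards the hinge, z out of its upper face. Shut, the upper face is 102 mm above the counter, the edge 18 in front of the keeper's front face.
- paper_cup: Paper cup, 72 mm across the rim, 85 mm high, in front of the keeper to one side. The origin is the centre of its underside. A bystander: leave it where it stands.
- jam_jar: Jam jar with a metal lid, 60 mm across, 75 mm high, in front of the keeper to the other side. The origin is the centre of its underside. A bystander: leave it where it stands.
- mug: White mug with a handle, 76 mm across, 90 mm high, at the left side of the counter. The origin is the centre of its underside. A bystander: leave it where it stands.
- syrup: Brown syrup bottle, 64 mm across, 210 mm high, at the side of the counter. The origin is the centre of its underside. A bystander: leave it where it stands.
- sugar_tin: Metal sugar tin, 76 mm across, 100 mm high, at the side of the counter. The origin is the centre of its underside. A bystander: leave it where it stands.
- milk_jug: Steel milk jug with a handle, 80 mm across, 100 mm high, at the side of the counter. The origin is the centre of its underside. A bystander: leave it where it stands.
- spoon: Spoon lying flat near the robot at the right. A bystander: leave it where it lies.

How it is judged:
On the way, in this order (a step that is already met when the one before it is completed fails the run):
1. both trays are fully home (within 4 mm) while the lid is still up (value of joint each of tray_left, tray_right below 0.004 m and value of joint lid above 0.4 rad), for 0.2 s.
2. the lid is shut (within 0.04 rad) (value of joint lid below 0.04 rad and value of joint each of tray_left, tray_right below 0.004 m), for 0.2 s.
At the end, for the whole second after the job is handed in: Both trays are home within 4 mm, the lid is shut within 0.04 rad (about 8 mm at its front edge) and at rest, and every bystander is within 30 mm of where it began (all of step 2 and velocity of joint lid above -0.05 rad/s and distance of each of paper_cup, jam_jar, mug, syrup, sugar_tin, milk_jug, spoon from where it was at the start of the episode below 0.03 m); the robot touches nothing.
It fails at once if a tray is pulled farther out (beyond 90 mm; they start at most 75 mm out) (value of joint any of tray_left, tray_right above 0.09 m).
It fails at once if the lid is raised higher (beyond 1.2 rad; it starts at most at 1.0) (value of joint lid above 1.2 rad).
It fails at once if the lid is slammed (closing faster than 4 rad/s) (velocity of joint lid below -4 rad/s).
It fails at once if a bystander is lifted, pushed or knocked more than 30 mm from its place (distance of any of paper_cup, jam_jar, mug, syrup, sugar_tin, milk_jug, spoon from where it was at the start of the episode above 0.03 m).
It also fails if it takes over 54 s, if anything falls off the work surface, if the arm or the gripper's body presses on something with over 40 N, if the wrist force passes 120 N, or if a joint passes its speed limit or range.

## Working session

There is one attempt and no reset: what is moved stays moved. The work goes in short steps, Python scripts to look and compute and a shell command to move; the robot and the scene stay as the last step left them, time stands still between calls to the robot, and variables do not carry over. Pictures are saved under pics/ and viewed, and the job is handed in when it is done.

```bash
mkdir -p pics; cat > h.py <<'E'
import numpy as np, cv2
from bench import robot
def snap(n,f):
    s=robot.snapshot(n); cv2.imwrite(f'pics/{f}.png',s['image'][:,:,::-1]); np.savez(f'pics/{f}.npz',**{k:v for k,v in s.items()}); return s
def cloud(s):
    d=s['depth'];K=s['mtx'];v,u=np.mgrid[:480,:640]
    P=np.stack([(u-K[0,2])/K[0,0]*d,(v-K[1,2])/K[1,1]*d,d],-1)
    R=cv2.Rodrigues(np.array(s['rvec'],float))[0]
    W=(P-np.array(s['tvec']).ravel())@R
    W[d==0]=np.nan
    return W
E
python3 - <<'E'
from h import *
o=robot.get_obs();print(o)
snap('scene','s0');snap('top','t0')
E
```

```text
{'time': 0.0, 'joint_positions': array([-1.33810384e+00,  8.79723040e-02,  1.37224218e+00, -1.02303621e-05,
        1.68358945e+00, -1.03122672e-01]), 'qvel': array([-0.00097608, -0.00084163, -0.00152323,  0.00109481,  0.00089863,
        0.00059915]), 'joint_torque': array([-8.39736167e-04, -3.40187466e+01, -3.02423036e+01,  7.17013003e-02,
        3.31327273e-02, -1.77503907e-04]), 'tool_pos': array([ 0.18111221, -0.51880009,  0.22630079]), 'ee_rot': array([-3.13939207e+00, -2.17515220e-04,  3.35813776e-01]), 'wrist_force': array([ 0.57461148, -0.71265857,  0.03128013]), 'wrist_torque': array([-0.01145287,  0.03155154,  0.06376743]), 'width': 0.09393884571221282}
```

View pics/s0.png

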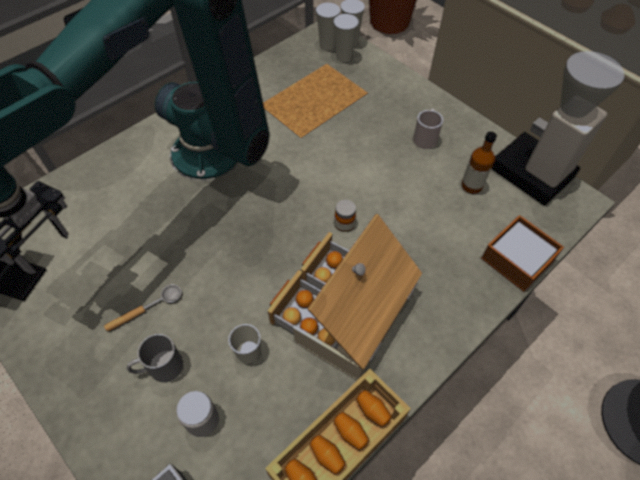

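View pics/t0.png

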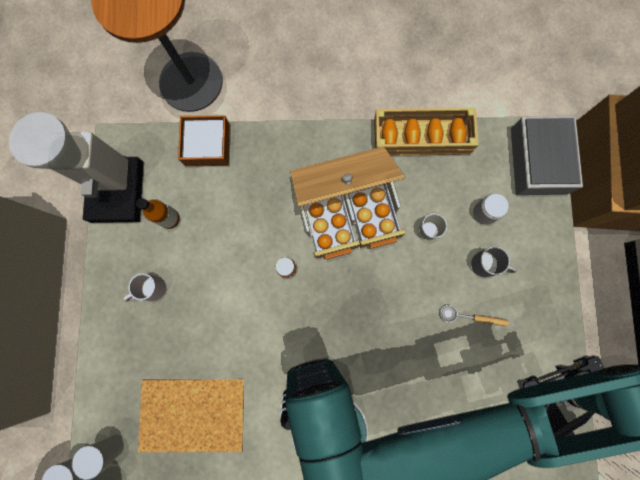

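The top view shows the keeper at about pixel (350,210), with both trays open and the lid raised. The jar is at (285,267) and the paper cup at (432,227). Next I'll measure these from the depth data.

```bash
python3 - <<'E'
from h import *
for f in ['t0','s0']:
    s=dict(np.load(f'pics/{f}.npz'));W=cloud(s)
    im=s['image'].astype(int)
    if f=='t0':
        for n,(u,v) in dict(lidTL=(293,172),lidTR=(396,153),lidBL=(300,198),lidBR=(402,176),knob=(347,179),pullL=(338,254),pullR=(383,241),boardLl=(318,255),boardRr=(402,236),jar=(285,266),cup=(432,219)).items(): print(n,W[v,u].round(3))
    m=(W[...,2]>0.04)&(W[...,0]>0.3)&(W[...,0]<0.85)&(abs(W[...,1])<0.3)
    x0,x1,y0,y1=(280,420,135,270) if f=='t0' else (260,430,210,370)
    c=cv2.resize(s['image'][y0:y1,x0:x1,::-1],None,fx=4,fy=4,interpolation=cv2.INTER_CUBIC); cv2.imwrite(f'pics/{f}c.png',cv2.resize(c,None,fx=.85,fy=.85))
E
```

```text
lidTL [0.738 0.094 0.114]
lidTR [ 0.825 -0.217  0.02 ]
lidBL [0.632 0.065 0.225]
lidBR [ 0.684 -0.199  0.236]
knob [ 0.677 -0.057  0.238]
pullL [ 0.506 -0.033  0.061]
pullR [ 0.542 -0.164  0.06 ]
boardLl [0.502 0.025 0.069]
boardRr [ 0.567 -0.23  -0.001]
jar [0.471 0.12  0.077]
cup [ 0.612 -0.316  0.033]
```

View pics/t0c.png

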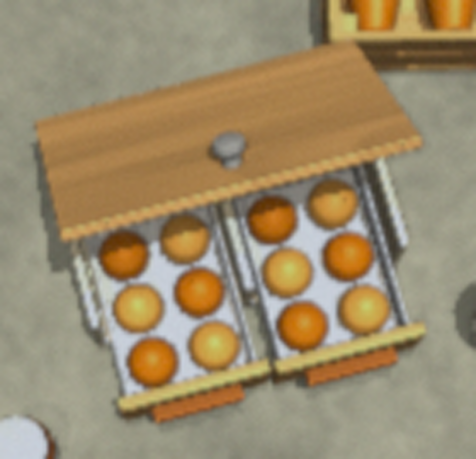

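View pics/s0c.png

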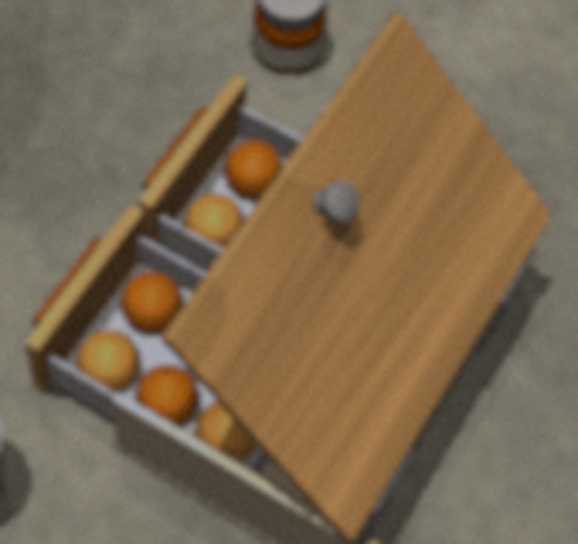

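```bash
cat > fit.py <<'E'
from h import *
def fitlid(f):
    s=dict(np.load(f'pics/{f}.npz'));W=cloud(s)
    h=cv2.cvtColor(s['image'],cv2.COLOR_RGB2HSV)
    Z=W[...,2]
    m=(Z>0.125)&(W[...,0]>.5)&(W[...,0]<.85)&(W[...,1]<.2)&(W[...,1]>-.35)
    P=W[m]
    for _ in range(6):
        c=P.mean(0);n=np.linalg.svd(P-c,full_matrices=False)[2][2];n*=np.sign(n[2])
        r=(P-c)@n;P=P[abs(r)<max(.004,1.5*r.std())]
    yaw=np.arctan2(n[1],n[0]);a=np.arctan2(np.hypot(n[0],n[1]),n[2])
    ex=np.array([np.cos(yaw),np.sin(yaw),0]);ey=np.array([-ex[1],ex[0],0])
    # underside hinge line: upper-plane at z: point hinge + .01 n ; n.(H-c)= -.01
    # H=t*ex+ .092 z
    t=(c@n-.01-.092*n[2])/(n@ex)
    y=P@ey; d=-np.cos(a)*ex+np.array([0,0,np.sin(a)])
    s_=(P-(t*ex+[0,0,.092]))@d
    ylo,yhi=np.percentile(y,[.5,99.5])
    print(f,len(P),'yaw',yaw.round(4),'a',a.round(4),'hinge t',t.round(4),'y',ylo.round(4),yhi.round(4),'w',(yhi-ylo).round(4),'smax',np.percentile(s_,99.5).round(4))
    ym=(ylo+yhi)/2
    O=(t-.18)*ex+ym*ey
    print(' origin',O.round(4)); return W,yaw,a,O,ex,ey
if __name__=='__main__':
  for f in ['t0','s0']:
    W,yaw,a,O,ex,ey=fitlid(f)
    Q=(W-O)@np.array([ex,ey,[0,0,1]]).T
    for nm,c in(('L',.068),('R',-.068)):
        for zl,zh in((.04,.064),(.066,.085)):
            m=(abs(Q[...,1]-c)<(.038 if zh<.065 else .06))&(Q[...,2]>zl)&(Q[...,2]<zh)&(Q[...,0]<0.0)&(Q[...,0]>-.15)
            if m.any(): print(nm,zl,m.sum(),'x 2/10/50pct',np.percentile(Q[m][:,0],[2,10,50]).round(4))
    for nm,c,hh in(('jar',(.471,.12),.075),('cup',(.6,-.3),.085)):
        m=(np.hypot(W[...,0]-c[0],W[...,1]-c[1])<.06)&(W[...,2]>hh-.012)&(W[...,2]<hh+.012)
        P=W[m];print(nm,m.sum(),(np.nanmin(P,0)+np.nanmax(P,0))[:2].round(3)/2, 'keeper',((np.nanmin(Q[m],0)+np.nanmax(Q[m],0))/2).round(3))
E
python3 fit.py
```

```text
t0 3013 yaw 0.2525 a 0.7924 hinge t 0.7466 y -0.3666 -0.0866 w 0.28 smax 0.2016
 origin [ 0.6052 -0.0778  0.    ]
L 0.04 373 x 2/10/50pct [-0.0882 -0.0855 -0.0435]
L 0.066 187 x 2/10/50pct [-0.0746 -0.0741 -0.0696]
R 0.04 378 x 2/10/50pct [-0.0918 -0.0889 -0.0457]
R 0.066 184 x 2/10/50pct [-0.0783 -0.0779 -0.073 ]
jar 268 [0.4715 0.1215] keeper [-0.08   0.227  0.073]
cup 131 [ 0.5835 -0.31  ] keeper [-0.079 -0.22   0.082]
s0 7038 yaw 0.2523 a 0.795 hinge t 0.7456 y -0.3669 -0.0856 w 0.2813 smax 0.1989
 origin [ 0.6042 -0.0779  0.    ]
L 0.04 400 x 2/10/50pct [-0.0862 -0.0835 -0.0379]
L 0.066 250 x 2/10/50pct [-0.073  -0.0715 -0.0651]
R 0.04 474 x 2/10/50pct [-0.0896 -0.0864 -0.0418]
R 0.066 295 x 2/10/50pct [-0.0766 -0.0747 -0.0681]
jar 286 [0.471 0.123] keeper [-0.079  0.229  0.073]
cup 248 [ 0.5825 -0.309 ] keeper [-0.078 -0.219  0.081]
```

Both cameras agree: yaw is 0.252, the lid is at 0.79 rad, and the pull faces are at keeper x ≈ -0.087 and -0.090. I'll push both pulls at once with the jaws open and the tool centred on keeper y=0.

```bash
python3 -m inch '[{"linear":[0.2,0.27,0],"twist":-0.03,"gripper":1},{"linear":[0.4,0.54,0],"twist":-0.06,"gripper":1},{"linear":[0.6,0.82,0],"twist":-0.08,"gripper":1},{"linear":[0.6,0.82,0],"twist":-0.08,"gripper":1}]'
for i in 1 2 3; do :; done
python3 -m inch '[{"linear":[0.2,0.27,0],"twist":0,"gripper":1},{"linear":[0.4,0.54,0],"twist":0,"gripper":1},{"linear":[0.6,0.82,0],"twist":0,"gripper":1}]'
python3 -m inch '[{"linear":[0.2,0.27,0],"twist":0,"gripper":1},{"linear":[0.4,0.54,0],"twist":0,"gripper":1},{"linear":[0.6,0.82,0],"twist":0,"gripper":1}]'
python3 -m inch '[{"linear":[0.2,0.27,0],"twist":0,"gripper":1},{"linear":[0.4,0.54,0],"twist":0,"gripper":1},{"linear":[0.6,0.82,0],"twist":0,"gripper":1}]'
python3 -m inch '[{"linear":[0.2,0.27,0],"twist":0,"gripper":1},{"linear":[0.4,0.54,0],"twist":0,"gripper":1},{"linear":[0.58,0.8,0],"twist":0,"gripper":1},{"linear":[0.58,0.8,0],"twist":0,"gripper":1},{"linear":[0.58,0.8,0],"twist":0,"gripper":1}]'
cat > k.py <<'E'
from h import *
o=robot.get_obs();yaw=.2524;O=np.array([.6047,-.0779,0]);R=np.array([[np.cos(yaw),np.sin(yaw),0],[-np.sin(yaw),np.cos(yaw),0],[0,0,1]])
print('t',o['time'],'tcp',o['tool_pos'].round(4),'keeper',(R@(o['tool_pos']-O)).round(4),'rot',o['ee_rot'].round(4),'F keeper',(R@o['wrist_force']).round(1),'w',round(o['width'],4))
E
python3 k.py
```

```text
time: 0.43
tool_pos: [0.2439, -0.4333, 0.2274]
ee_rot: [-3.14, -0.002, 0.256]
wrist_force: [0.6, 0.2, 1.2]
width: 0.0942
time: 0.68
tool_pos: [0.3013, -0.3546, 0.2269]
ee_rot: [-3.141, 0.0, 0.251]
wrist_force: [0.3, -0.4, 0.4]
width: 0.0942
time: 0.93
tool_pos: [0.3616, -0.2723, 0.2271]
ee_rot: [-3.142, 0.0, 0.252]
wrist_force: [0.5, -0.4, 0.2]
width: 0.0944
time: 1.18
tool_pos: [0.4217, -0.1902, 0.2272]
ee_rot: [3.141, 0.001, 0.252]
wrist_force: [0.2, 0.1, 0.7]
width: 0.0942
time: 1.6
tool_pos: [0.4795, -0.1105, 0.2268]
ee_rot: [-3.141, 0.002, 0.255]
wrist_force: [0.2, 0.0, -1.0]
width: 0.0942
t 1.6 tcp [ 0.4795 -0.1105  0.2268] keeper [-0.1294 -0.0003  0.2268] rot [-3.1415e+00  1.5000e-03  2.5520e-01] F keeper [ 0.2 -0.  -1. ] w 0.0942
```

```bash
python3 -m inch '[{"linear":[0,0,-0.35],"twist":0,"gripper":1},{"linear":[0,0,-0.7],"twist":0,"gripper":1},{"linear":[0,0,-1],"twist":0,"gripper":1}]'
python3 -m inch '[{"linear":[0,0,-0.3],"twist":0,"gripper":1},{"linear":[0,0,-0.5],"twist":0,"gripper":1},{"linear":[0,0,-0.7],"twist":0,"gripper":1},{"linear":[0,0,-0.7],"twist":0,"gripper":1},{"linear":[0,0,-0.7],"twist":0,"gripper":1}]'
python3 k.py; python3 -c "
from h import *
snap('scene','s1');snap('top','t1')"
```

```text
time: 1.85
tool_pos: [0.4783, -0.1128, 0.126]
ee_rot: [3.141, 0.001, 0.25]
wrist_force: [0.6, -0.1, 0.3]
width: 0.0941
time: 2.27
tool_pos: [0.4778, -0.1123, 0.0566]
ee_rot: [-3.14, 0.003, 0.25]
wrist_force: [-0.6, -0.2, 0.4]
width: 0.0939
t 2.2667 tcp [ 0.4778 -0.1123  0.0566] keeper [-0.1315 -0.0016  0.0566] rot [-3.1404e+00  2.8000e-03  2.5020e-01] F keeper [-0.6 -0.1  0.4] w 0.0939
```

View pics/s1.png

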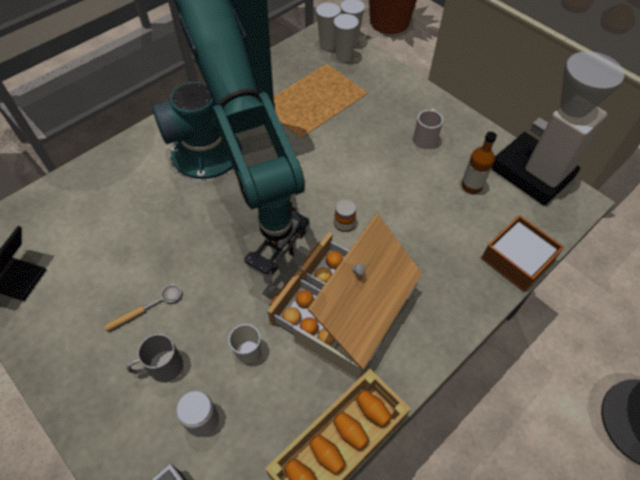

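The gripper at about (278,240) is in front of the two trays and clear of the jar. I'm pushing along keeper +x now.

```bash
python3 -m inch '[{"linear":[0.2,0.05,0],"twist":0,"gripper":1},{"linear":[0.3,0.08,0],"twist":0,"gripper":1},{"linear":[0.4,0.105,0],"twist":0,"gripper":1},{"linear":[0.5,0.13,0],"twist":0,"gripper":1},{"linear":[0.6,0.157,0],"twist":0,"gripper":1},{"linear":[0.7,0.182,0],"twist":0,"gripper":1},{"linear":[0.8,0.21,0],"twist":0,"gripper":1},{"linear":[0.8,0.21,0],"twist":0,"gripper":1}]'; python3 k.py
python3 -m inch '[{"linear":[0.04,0.01,0],"twist":0,"gripper":1},{"linear":[0.08,0.02,0],"twist":0,"gripper":1},{"linear":[0.08,0.02,0],"twist":0,"gripper":1}]'; python3 k.py
```

```text
time: 3.03
tool_pos: [0.5617, -0.0894, 0.0575]
ee_rot: [-3.141, -0.003, 0.253]
wrist_force: [0.4, -0.2, -0.7]
width: 0.0939
t 3.0333 tcp [ 0.5617 -0.0894  0.0575] keeper [-0.0445 -0.0004  0.0575] rot [-3.1414e+00 -2.9000e-03  2.5290e-01] F keeper [ 0.3 -0.3 -0.7] w 0.0939
time: 3.28
tool_pos: [0.5678, -0.0878, 0.0572]
ee_rot: [-3.141, -0.001, 0.252]
wrist_force: [0.5, 0.2, -0.4]
width: 0.0942
t 3.2833 tcp [ 0.5678 -0.0878  0.0572] keeper [-0.0382 -0.0004  0.0572] rot [-3.1412e+00 -7.0000e-04  2.5230e-01] F keeper [ 0.5  0.1 -0.4] w 0.0942
```

```bash
python3 -m inch '[{"linear":[0.02,0.005,0],"twist":0,"gripper":1},{"linear":[0.04,0.01,0],"twist":0,"gripper":1},{"linear":[0.04,0.01,0],"twist":0,"gripper":1}]'; python3 k.py
python3 -c "
from h import *
snap('scene','s2');s=snap('top','t2')
cv2.imwrite('pics/t2c.png',cv2.resize(s['image'][135:290,270:430,::-1],None,fx=3.5,fy=3.5,interpolation=2))"
```

```text
time: 3.53
tool_pos: [0.5706, -0.0871, 0.0572]
ee_rot: [-3.141, 0.002, 0.252]
wrist_force: [-3.4, 0.8, 0.2]
width: 0.0938
t 3.5333 tcp [ 0.5706 -0.0871  0.0572] keeper [-0.0353 -0.0004  0.0572] rot [-3.1409e+00  1.6000e-03  2.5190e-01] F keeper [-3.1  1.6  0.2] w 0.0938
```

View pics/t2c.png

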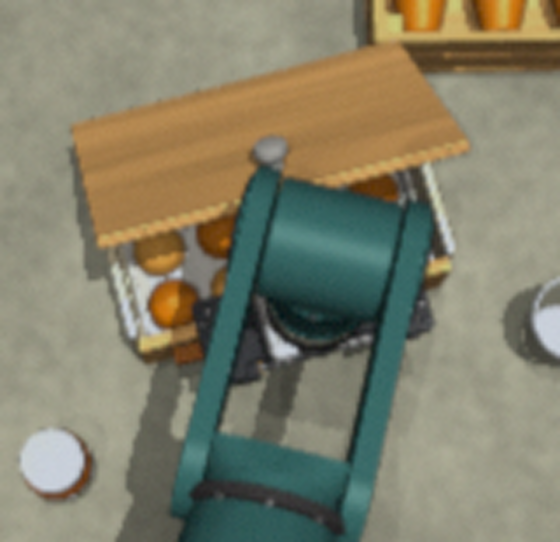

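View pics/s2.png

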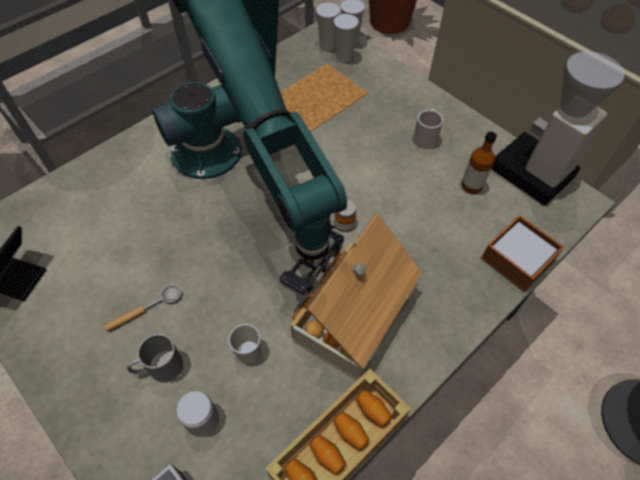

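Both trays are nearly home and the lid hasn't moved. I'll keep nudging until they press firmly against the stops.

```bash
python3 -m inch '[{"linear":[0.015,0.004,0],"twist":0,"gripper":1},{"linear":[0.03,0.008,0],"twist":0,"gripper":1},{"linear":[0.03,0.008,0],"twist":0,"gripper":1}]'; python3 k.py
python3 -m inch '[{"linear":[0.015,0.004,0],"twist":0,"gripper":1},{"linear":[0.02,0.005,0],"twist":0,"gripper":1},{"linear":[0.02,0.005,0],"twist":0,"gripper":1}]'; python3 k.py
```

```text
time: 3.88
tool_pos: [0.5707, -0.0871, 0.0573]
ee_rot: [-3.141, 0.009, 0.252]
wrist_force: [-11.9, -1.9, 6.7]
width: 0.0936
t 3.8833 tcp [ 0.5707 -0.0871  0.0573] keeper [-0.0352 -0.0004  0.0573] rot [-3.1405  0.0087  0.2519] F keeper [-12.    1.1   6.7] w 0.0936
time: 4.13
tool_pos: [0.5708, -0.0871, 0.0573]
ee_rot: [-3.14, 0.013, 0.252]
wrist_force: [-16.7, -2.2, 10.1]
width: 0.0937
t 4.1333 tcp [ 0.5708 -0.0871  0.0573] keeper [-0.0351 -0.0004  0.0573] rot [-3.1402  0.0132  0.2518] F keeper [-16.8   2.1  10.1] w 0.0937
```

It has hit a hard stop. I'll back off, rise and check that both trays are home.

```bash
python3 -c "
from h import *
print(robot.get_obs()['wrist_torque'])"
python3 -m inch '[{"linear":[-0.2,-0.052,0],"twist":0,"gripper":1},{"linear":[-0.4,-0.104,0],"twist":0,"gripper":1},{"linear":[-0.8,-0.21,0],"twist":0,"gripper":1},{"linear":[-0.97,-0.25,0],"twist":0,"gripper":1},{"linear":[-0.97,-0.25,0.2],"twist":0,"gripper":1},{"linear":[-0.97,-0.25,0.6],"twist":0,"gripper":1},{"linear":[-0.97,-0.25,1],"twist":0,"gripper":1}]'
python3 -m inch '[{"linear":[0,0,0.4],"twist":0,"gripper":1},{"linear":[0,0,0.8],"twist":0,"gripper":1},{"linear":[0,0,1],"twist":0,"gripper":1},{"linear":[-0.4,0,1],"twist":0,"gripper":1},{"linear":[-0.8,0,1],"twist":0,"gripper":1},{"linear":[-1,0,1],"twist":0,"gripper":1},{"linear":[-1,0,1],"twist":0,"gripper":1}]'
python3 - <<'E'
from h import *
for n,f in(('scene','s3'),('top','t3')):
    s=snap(n,f)
    x0,x1,y0,y1=(260,430,200,370) if n=='scene' else (270,440,135,290)
    cv2.imwrite(f'pics/{f}c.png',cv2.resize(s['image'][y0:y1,x0:x1,::-1],None,fx=3.4,fy=3.4,interpolation=2))
E
sed -i "s/for f in \['t0','s0'\]/import sys\n  for f in sys.argv[1:]/" fit.py; python3 fit.py t3 s3; python3 k.py
```

```text
[-0.57991055  2.81608974 -0.01517118]
time: 4.72
tool_pos: [0.4783, -0.1108, 0.1572]
ee_rot: [-3.14, 0.001, 0.251]
wrist_force: [1.2, -0.3, 0.3]
width: 0.0941
time: 5.3
tool_pos: [0.3777, -0.1111, 0.2589]
ee_rot: [3.139, -0.004, 0.251]
wrist_force: [0.0, 0.7, 1.0]
width: 0.0939
t3 3016 yaw 0.2521 a 0.7926 hinge t 0.7466 y -0.366 -0.0863 w 0.2797 smax 0.2014
 origin [ 0.6051 -0.0777  0.    ]
L 0.04 149 x 2/10/50pct [-0.0269 -0.0262 -0.02  ]
L 0.066 197 x 2/10/50pct [-0.0132 -0.0126 -0.0078]
R 0.04 145 x 2/10/50pct [-0.0273 -0.0264 -0.0203]
R 0.066 186 x 2/10/50pct [-0.0133 -0.0128 -0.0083]
jar 268 [0.4715 0.121 ] keeper [-0.08   0.227  0.073]
cup 135 [ 0.583  -0.3095] keeper [-0.079 -0.22   0.081]
s3 7027 yaw 0.2524 a 0.7947 hinge t 0.7456 y -0.3669 -0.0857 w 0.2811 smax 0.1989
 origin [ 0.6042 -0.0779  0.    ]
L 0.04 80 x 2/10/50pct [-0.0267 -0.0255 -0.0222]
L 0.066 189 x 2/10/50pct [-0.0119 -0.0107 -0.006 ]
R 0.04 117 x 2/10/50pct [-0.0262 -0.0249 -0.0211]
R 0.066 243 x 2/10/50pct [-0.012  -0.0105 -0.0053]
jar 289 [0.473 0.123] keeper [-0.078  0.228  0.072]
cup 244 [ 0.583  -0.3085] keeper [-0.078 -0.219  0.081]
t 5.4 tcp [ 0.38   -0.1112  0.2583] keeper [-0.2259  0.0238  0.2583] rot [ 3.1394 -0.0037  0.2514] F keeper [ 0.6  0.1 -0.3] w 0.094
```

View pics/t3c.png

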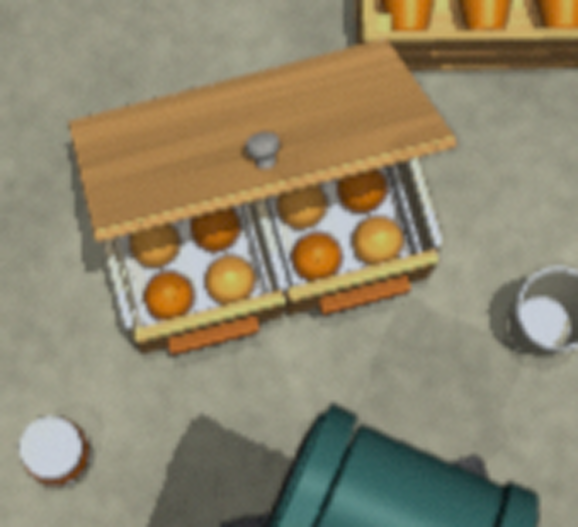

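View pics/s3c.png

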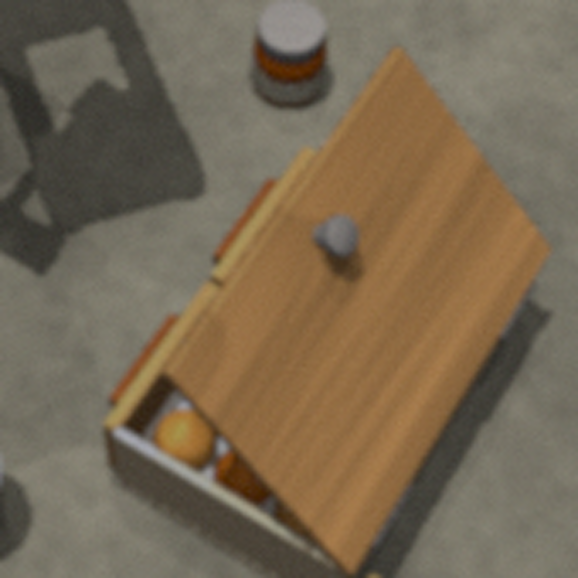

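Both trays are home: both pull faces are at about -0.0267, against -0.026 nominal. The lid is still at 0.79 rad. Next I'll go above the lid, with the jaws straddling the knob.

```bash
python3 -m inch '[{"linear":[0,0,0.3],"twist":0,"gripper":1},{"linear":[0.2,0.03,0.62],"twist":0,"gripper":1},{"linear":[0.5,0.08,0.62],"twist":0,"gripper":1},{"linear":[0.8,0.14,0.62],"twist":0,"gripper":1},{"linear":[0.98,0.17,0.62],"twist":0,"gripper":1}]'
python3 -m inch '[{"linear":[0.3,0.06,0],"twist":0,"gripper":1},{"linear":[0.6,0.1,0],"twist":0,"gripper":1},{"linear":[0.98,0.17,0],"twist":0,"gripper":1},{"linear":[0.98,0.17,0],"twist":0,"gripper":1}]'
python3 -m inch '[{"linear":[0.3,0.06,0],"twist":0,"gripper":1},{"linear":[0.6,0.1,0],"twist":0,"gripper":1},{"linear":[0.98,0.17,0],"twist":0,"gripper":1},{"linear":[0.98,0.17,0],"twist":0,"gripper":1},{"linear":[0.98,0.17,0],"twist":0,"gripper":1}]'; python3 k.py
python3 -c "
from h import *
snap('scene','s4')"
```

```text
time: 5.82
tool_pos: [0.4814, -0.0934, 0.3192]
ee_rot: [3.141, -0.003, 0.254]
wrist_force: [-0.6, 0.3, -0.2]
width: 0.0939
time: 6.15
tool_pos: [0.5818, -0.0756, 0.3128]
ee_rot: [-3.137, 0.004, 0.255]
wrist_force: [-0.6, 0.1, -2.1]
width: 0.0938
time: 6.57
tool_pos: [0.6756, -0.0594, 0.3138]
ee_rot: [-3.139, 0.006, 0.254]
wrist_force: [-1.0, -0.4, -0.1]
width: 0.0941
t 6.5667 tcp [ 0.6756 -0.0594  0.3138] keeper [7.320e-02 2.000e-04 3.138e-01] rot [-3.1386  0.0062  0.2535] F keeper [-1.  -0.1 -0.1] w 0.0941
```

View pics/s4.png

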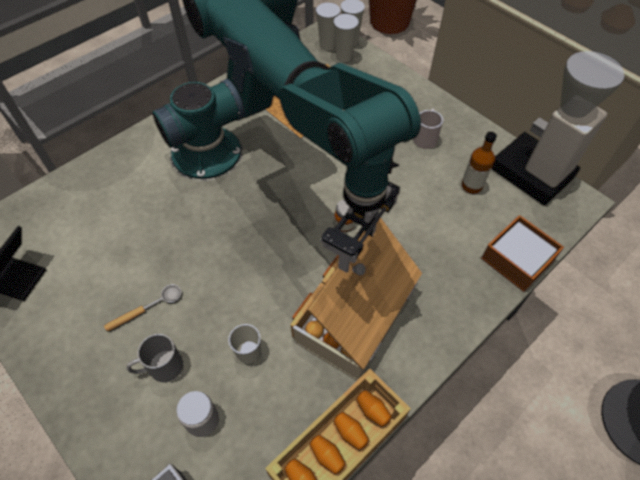

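```bash
python3 -m inch '[{"linear":[0,0,-0.2],"twist":0,"gripper":1},{"linear":[0,0,-0.4],"twist":0,"gripper":1},{"linear":[0,0,-0.55],"twist":0,"gripper":1},{"linear":[0,0,-0.62],"twist":0,"gripper":1},{"linear":[0,0,-0.68],"twist":0,"gripper":1},{"linear":[0,0,-0.68],"twist":0,"gripper":1}]'; python3 k.py
python3 -m inch '[{"linear":[-0.06,-0.015,-0.06],"twist":0,"gripper":1},{"linear":[-0.12,-0.03,-0.13],"twist":0,"gripper":1},{"linear":[-0.18,-0.045,-0.2],"twist":0,"gripper":1},{"linear":[-0.23,-0.06,-0.27],"twist":0,"gripper":1},{"linear":[-0.23,-0.06,-0.27],"twist":0,"gripper":1}]'; python3 k.py
```

```text
time: 7.12
tool_pos: [0.6724, -0.0601, 0.2518]
ee_rot: [3.141, -0.0, 0.252]
wrist_force: [-0.4, -0.3, -0.4]
width: 0.094
t 7.1167 tcp [ 0.6724 -0.0601  0.2518] keeper [0.07   0.0004 0.2518] rot [ 3.1414e+00 -2.0000e-04  2.5180e-01] F keeper [-0.4 -0.2 -0.4] w 0.094
time: 7.53
tool_pos: [0.6497, -0.0663, 0.2261]
ee_rot: [3.141, -0.002, 0.252]
wrist_force: [0.2, -0.6, 1.4]
width: 0.0945
t 7.5333 tcp [ 0.6497 -0.0663  0.2261] keeper [0.0465 0.     0.2261] rot [ 3.1405e+00 -1.9000e-03  2.5160e-01] F keeper [ 0.1 -0.6  1.4] w 0.0945
```

```bash
python3 -m inch '[{"linear":[-0.05,-0.01,-0.08],"twist":0,"gripper":1},{"linear":[-0.09,-0.022,-0.17],"twist":0,"gripper":1},{"linear":[-0.13,-0.034,-0.26],"twist":0,"gripper":1},{"linear":[-0.16,-0.04,-0.35],"twist":0,"gripper":1},{"linear":[-0.16,-0.04,-0.35],"twist":0,"gripper":1}]'; python3 k.py
python3 -m inch '[{"linear":[-0.03,-0.008,-0.08],"twist":0,"gripper":1},{"linear":[-0.06,-0.015,-0.16],"twist":0,"gripper":1},{"linear":[-0.08,-0.02,-0.24],"twist":0,"gripper":1},{"linear":[-0.1,-0.025,-0.32],"twist":0,"gripper":1},{"linear":[-0.1,-0.025,-0.32],"twist":0,"gripper":1}]'; python3 k.py
python3 -c "
from h import *
snap('scene','s5')"
```

```text
time: 7.95
tool_pos: [0.6337, -0.0703, 0.189]
ee_rot: [3.141, 0.001, 0.252]
wrist_force: [0.2, 0.3, -1.0]
width: 0.0935
t 7.95 tcp [ 0.6337 -0.0703  0.189 ] keeper [3.00e-02 1.00e-04 1.89e-01] rot [3.1413e+00 8.0000e-04 2.5150e-01] F keeper [ 0.3  0.3 -1. ] w 0.0935
time: 8.37
tool_pos: [0.623, -0.0725, 0.1547]
ee_rot: [-3.14, 0.003, 0.252]
wrist_force: [-0.2, 0.0, -0.3]
width: 0.0941
t 8.3667 tcp [ 0.623  -0.0725  0.1547] keeper [0.0191 0.0007 0.1547] rot [-3.1401  0.0035  0.2517] F keeper [-0.2  0.1 -0.3] w 0.0941
```

View pics/s5.png

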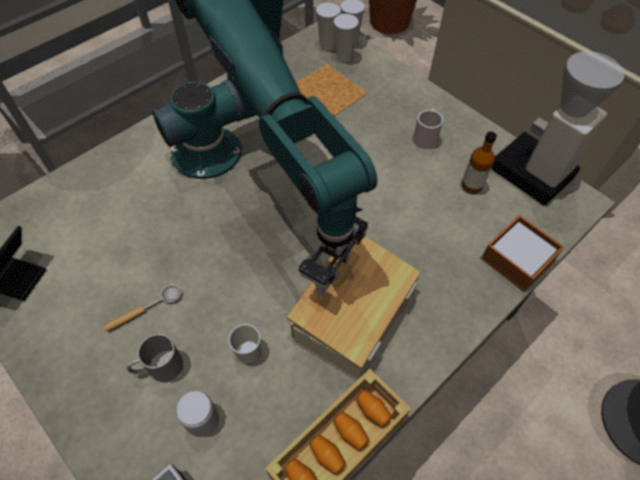

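The lid is following the fingers and is nearly shut. I'll continue down to the stop.

```bash
python3 -m inch '[{"linear":[0,0,-0.08],"twist":0,"gripper":1},{"linear":[0,0,-0.16],"twist":0,"gripper":1},{"linear":[0,0,-0.24],"twist":0,"gripper":1},{"linear":[0,0,-0.28],"twist":0,"gripper":1},{"linear":[0,0,-0.28],"twist":0,"gripper":1}]'; python3 k.py
python3 -m inch '[{"linear":[0,0,-0.02],"twist":0,"gripper":1},{"linear":[0,0,-0.04],"twist":0,"gripper":1},{"linear":[0,0,-0.04],"twist":0,"gripper":1}]'; python3 k.py
```

```text
time: 8.83
tool_pos: [0.6236, -0.0723, 0.1274]
ee_rot: [-3.14, 0.002, 0.252]
wrist_force: [-0.6, -0.2, 0.4]
width: 0.0939
t 8.8333 tcp [ 0.6236 -0.0723  0.1274] keeper [0.0197 0.0007 0.1274] rot [-3.1404e+00  2.3000e-03  2.5200e-01] F keeper [-0.6 -0.1  0.4] w 0.0939
time: 9.08
tool_pos: [0.6243, -0.0723, 0.1253]
ee_rot: [-3.141, 0.0, 0.252]
wrist_force: [-0.1, -0.1, 0.6]
width: 0.0943
t 9.0833 tcp [ 0.6243 -0.0723  0.1253] keeper [0.0203 0.0005 0.1253] rot [-3.1414  0.      0.2522] F keeper [-0.1 -0.1  0.6] w 0.0943
```

```bash
python3 -m inch '[{"linear":[0,0,-0.02],"twist":0,"gripper":1},{"linear":[0,0,-0.03],"twist":0,"gripper":1},{"linear":[0,0,-0.03],"twist":0,"gripper":1}]'; python3 k.py
python3 -m inch '[{"linear":[0,0,-0.02],"twist":0,"gripper":1},{"linear":[0,0,-0.02],"twist":0,"gripper":1},{"linear":[0,0,-0.02],"twist":0,"gripper":1}]'; python3 k.py
```

```text
time: 9.33
tool_pos: [0.6245, -0.0724, 0.1242]
ee_rot: [3.141, -0.001, 0.252]
wrist_force: [-2.5, -0.5, 5.5]
width: 0.0937
t 9.3333 tcp [ 0.6245 -0.0724  0.1242] keeper [0.0205 0.0004 0.1242] rot [ 3.1411e+00 -1.4000e-03  2.5220e-01] F keeper [-2.5  0.1  5.5] w 0.0937
time: 9.58
tool_pos: [0.6245, -0.0724, 0.1242]
ee_rot: [3.141, -0.002, 0.252]
wrist_force: [-3.5, 0.1, 11.1]
width: 0.0942
t 9.5833 tcp [ 0.6245 -0.0724  0.1242] keeper [0.0206 0.0004 0.1242] rot [ 3.1407e+00 -2.3000e-03  2.5220e-01] F keeper [-3.4  1.  11.1] w 0.0942
```

The stop is at TCP z 0.1242, against 0.124 predicted for a shut lid. I'll retreat and check.

```bash
python3 -m inch '[{"linear":[0,0,0.1],"twist":0,"gripper":1},{"linear":[0,0,0.4],"twist":0,"gripper":1},{"linear":[0,0,0.7],"twist":0,"gripper":1},{"linear":[0,0,1],"twist":0,"gripper":1},{"linear":[-0.3,-0.08,1],"twist":0,"gripper":1},{"linear":[-0.6,-0.15,1],"twist":0,"gripper":1},{"linear":[-0.97,-0.25,1],"twist":0,"gripper":1}]'
python3 -m inch '[{"linear":[-0.3,0,0],"twist":0,"gripper":1},{"linear":[-0.6,0,0],"twist":0,"gripper":1},{"linear":[-1,0,0],"twist":0,"gripper":1},{"linear":[-1,0,0],"twist":0,"gripper":1}]'
python3 -m inch '[{"linear":[-0.3,0,0],"twist":0,"gripper":1},{"linear":[-0.5,0,0],"twist":0,"gripper":1},{"linear":[-0.5,0,0],"twist":0,"gripper":1},{"linear":[-0.5,0,0],"twist":0,"gripper":1}]'
python3 - <<'E'
from h import *
yaw=.2524;O=np.array([.6047,-.0779,0]);R=np.array([[np.cos(yaw),np.sin(yaw),0],[-np.sin(yaw),np.cos(yaw),0],[0,0,1]])
for n,f in(('scene','s6'),('top','t6')):
    s=snap(n,f);W=cloud(s);Q=(W-O)@R.T
    m=(abs(Q[...,1])<.13)&(abs(Q[...,1])>.03)&(Q[...,0]>-.01)&(Q[...,0]<.17)&(Q[...,2]>.08)
    P=Q[m];A=np.c_[P[:,0],np.ones(len(P))];k=np.linalg.lstsq(A,P[:,2],rcond=None)[0]
    print(f,'lid slope',k.round(4),'z at edge',(k[0]*-.018+k[1]).round(4))
    for c in(.068,-.068):
        m=(abs(Q[...,1]-c)<.036)&(Q[...,2]>.04)&(Q[...,2]<.064)&(Q[...,0]<0)&(Q[...,0]>-.13)
        print(' pull',m.sum(),np.percentile(Q[m][:,0],[2,10]).round(4) if m.any() else None)
    for nm,c,hh in(('jar',(.471,.12),.075),('cup',(.583,-.31),.085)):
        m=(np.hypot(W[...,0]-c[0],W[...,1]-c[1])<.06)&(W[...,2]>hh-.012)&(W[...,2]<hh+.012)
        P=W[m];print(nm,(np.nanmin(P,0)+np.nanmax(P,0))[:2].round(3)/2)
E
python3 k.py
```

```text
time: 10.17
tool_pos: [0.5276, -0.0975, 0.2211]
ee_rot: [3.141, -0.002, 0.253]
wrist_force: [-0.5, -1.6, 0.4]
width: 0.0938
time: 10.5
tool_pos: [0.4215, -0.0967, 0.2197]
ee_rot: [-3.14, 0.004, 0.251]
wrist_force: [-0.1, 1.3, -0.8]
width: 0.094
time: 10.83
tool_pos: [0.3778, -0.0977, 0.2212]
ee_rot: [3.14, -0.002, 0.251]
wrist_force: [-0.1, -0.0, -0.6]
width: 0.0945
s6 lid slope [-0.0011  0.1022] z at edge 0.1022
 pull 0 None
 pull 0 None
jar [0.472  0.1225]
cup [ 0.583 -0.309]
t6 lid slope [-0.0007  0.1022] z at edge 0.1023
 pull 131 [-0.0265 -0.026 ]
 pull 129 [-0.0269 -0.0261]
jar [0.471  0.1215]
cup [ 0.5835 -0.31  ]
t 10.9333 tcp [ 0.3784 -0.0977  0.2209] keeper [-0.2241  0.0374  0.2209] rot [ 3.1409e+00 -1.3000e-03  2.5210e-01] F keeper [0.3 0.4 0.6] w 0.094
```

View pics/s6.png

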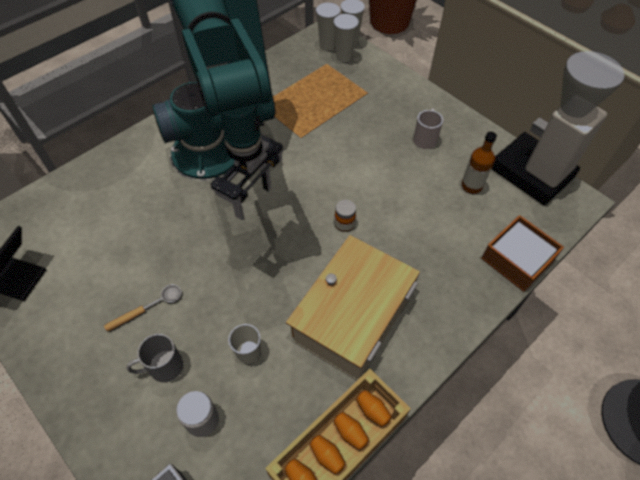

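View pics/t6.png

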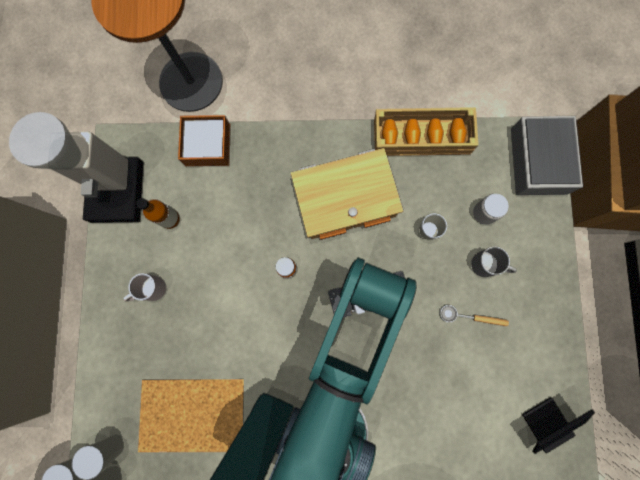

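The lid is level at (350,195) in the top view, both trays are home, and the bystanders haven't moved. I'm handing in the job.

```bash
python3 -c "
from bench import robot
print(robot.close_job())"
```

```text
the job is handed in; nothing more can be done
None
```

The pastry keeper is closed and the job is handed in at about 11 s of the 54 s allowed. I pushed both trays home together with the open fingertips until they hit their stops. Then I pushed the lid down along its arc, one finger either side of the knob, until it stopped.

- **Trays:** after the tray push, both pull faces were at about -0.0267 m (-0.026 is fully home), with the lid still at 0.79 rad. After the lid push, the top camera still put them at -0.0265 and -0.0269 m. The scene camera could no longer see the pulls, so that last reading rests on one camera.
- **Lid:** its upper face is level to about 0.001 rad and 102.2 mm above the counter (102 mm is shut).
- **Forces:** at the stops the wrist read about 20 N for the trays and 12 N for the lid.
- **Bystanders:** the jam jar and paper cup measured within about 2 mm of where they began. I checked the mug, syrup, sugar tin, milk jug and spoon only by eye in the pictures, where they look unmoved.
- **Robot:** the arm is clear and touching nothing.

No check failed. The hand-in gives no verdict, so I can't confirm the final judging.

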